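# Take the cooker whistle from behind the sliding grille and hold it up on its side

## Task

Slide the grille guard of the shelf case fully open towards the robot's left, draw the pressure cooker whistle up off the vent tube of the cooker lid, and turn it over onto its side (or farther) so that the bore in its underside can be checked. Finish while still holding it in the gripper, motionless, about 30 cm above the counter and touching nothing else; leave the guard open, the cooker lid lying where it is, and the other things undisturbed.

Things in the scene. Friction and masses are not known exactly. Their poses are not given: they have to be found in the camera images.
- case: Fixed food case: plank 310 x 622 x 18 mm, two steel brackets as open ends, roof of steel rods (28 mm apart) rising 23 degrees to the back. Origin: centre of the underside, on the counter; x to its high back, y to the left, z up. Roof rails reach 114 mm up at the front (x -157) and 242 mm at the back (x +137). The left half of the roof is fixed; the right half (y -295 to 0 mm) is the sliding guard.
- guard (a joint): How far the grille guard has slid, in m: 0 shut, 0.27 fully open. It slides along the case's +y (left), over the fixed grille, in aluminium channels, with 1.5 N of friction, and stays where it is left; it may start up to 0.05 open. Open, it uncovers the right half of the case.
- guard_handle (a point): Middle of the guard's black handle, a bar 10 mm thick and 100 mm long that runs up the slope (in the case's x-z plane, rising 23 degrees to the back), its centre line 34 mm above the guard's frame, at the guard's right edge. About 183 mm above the counter. Moves with the guard. Axes as the case's.
- cooker_lid: Loose round aluminium pressure cooker lid, 192 mm across, 33 mm high at the middle, 0.55 to 0.8 kg, lying rim down on the case's plank under the guard. Origin: centre of its underside. Its black handle, 26 mm wide, reaches 230 mm from the centre along the lid's +y, under the fixed grille, up to 28 mm above the plank.
- vent_top (a point): Top end of the vent tube at the centre of the cooker lid, 60 mm above the lid's underside; the tube is 8 mm thick and stands 19 mm out of its 32 mm round nut.
- whistle_mid (a point): The whistle's centre, half-way up (z axis: underside to top knob). Steel weight of 70 to 120 g, 56 mm high: a cylinder 34 mm thick up to 40 mm (narrow 31 mm groove at 24 to 28), then a 20 mm knob. A bore 12 mm wide, 21 mm deep in its underside sits over the vent tube; it starts upright on the nut, its centre about 87 mm above the counter, and lifts off freely.
- bowl: Bystander: glass bowl, 110 mm across, 50 mm high, on the plank under the fixed grille. Origin: centre of its underside.
- silicone_lid: Bystander: orange silicone lid, 120 mm across, 28 mm high with its knob, on the counter to the right. Origin: centre of its underside.
- coaster: Bystander: round wooden coaster, 94 mm across, 9 mm thick, on the counter at the near right. Origin: centre of its underside.
- spice_box: Bystander: plastic spice box with a closed hinged flap, 67 x 102 x 51 mm, on the counter at the far left. Origin: centre of its underside.

How it is judged:
On the way, in this order (a step that is already met when the one before it is completed fails the run):
1. the guard has been slid open to the left (value of joint guard above 0.24 m), for 0.2 s.
2. the gripper holds the whistle clear of the vent tube (distance between whistle_mid and vent_top above 0.045 m and contact force between the fingers and whistle above 1 N), for 0.2 s.
At the end, for the whole second after the job is handed in: Whistle gripped and still, its middle over 25 cm above the counter, its axis at least 65 degrees from upright, touching neither case, guard nor cooker lid; guard at least 24 cm open; cooker lid flat (8 degrees) and within 3 cm of its start; bystanders within 3 cm (height (world z) of whistle_mid above 0.25 m and angle between whistle_mid's own z axis and vertical above 1.13 rad and contact force between the fingers and whistle above 1 N and contact force between whistle and case below 0.05 N and contact force between whistle and cooker_lid below 0.05 N and linear speed of whistle below 0.03 m/s and angular speed of whistle below 0.3 rad/s and value of joint guard above 0.24 m and distance of cooker_lid from where it was at the start of the episode below 0.03 m and angle between cooker_lid's own z axis and vertical below 0.15 rad); the arm keeps its last pose, push and grip.
It fails at once if the cooker lid was shifted or lifted (distance of cooker_lid from where it was at the start of the episode above 0.04 m or angle between cooker_lid's own z axis and vertical above 0.25 rad).
It fails at once if the glass bowl was disturbed (distance of bowl from where it was at the start of the episode above 0.03 m).
It fails at once if the silicone lid was disturbed (distance of silicone_lid from where it was at the start of the episode above 0.03 m).
It fails at once if the coaster was disturbed (distance of coaster from where it was at the start of the episode above 0.03 m).
It fails at once if the spice box was disturbed (distance of spice_box from where it was at the start of the episode above 0.03 m).
It also fails if it takes over 48 s, if anything falls off the work surface, if the arm or the gripper's body presses on something with over 40 N, if the wrist force passes 120 N, or if a joint passes its speed limit or range.

## Robot

A 6-joint arm with a two-finger parallel gripper is mounted at the origin on the work surface. World frame = base frame: x ahead of the robot, y to its left, z up, the work surface at z = 0. Lengths are in m, angles in rad, forces in N, time in s.
With the tool pointing down it reaches from about 0.275 to 0.775 m from the base axis. Payload 14.6 kg.
Tool frame: the origin (TCP) lies midway between the tips of the shut fingers; the grasp point (between the pads) lies robot.grip_depth behind it (robot.grip_depth is the distance from the TCP to the grasp point, in m); z points along the fingers, y is the line along which they close (so a half turn about z gives the same grasp; the last joint's range is limited). The gripper opens to 85 mm and grips with 20 to 120 N. Pads are 22 mm wide; open, the fingers measure 114 mm over their backs; the gripper's body (76 mm by 85 mm) begins 54 mm behind the grasp point. The pads swing forward as they close: fully open they stand 13 mm farther back than shut.
Start: joints at [1.127, 0.263, -0.048, 1.259, 0, 1.415], TCP at [0.15, 0.503, 0.231] pointing down, gripper open.
Joint ranges: [-2.65, 2.65], [-0.89, 1.7], [-1.18, 1.37], [-2.13, 2.11], [-1.35, 1.29], [-3.14, 3.14]. Speed limits (rad/s): [1.89, 1.89, 2.57, 2.79, 3.14, 3.14].

## Interface

Orientations are given as a 3x3 rotation matrix whose columns are the frame's x, y, z axes.
In Python, from workcell import robot, imaging gives the robot as it stands.
- The arm moves only by the tool drive_tool, never from a script. Its argument "targets" is a list that holds one entry, the list of rows, each a list of 4 numbers: the shift along the tool's x, y, z in units of 50 mm (1.0 is 50 mm), then the turn about the tool's z in rad. A call has 1 to 5 rows; each row shifts and turns the commanded pose from where the row before left it, along the tool's axes as they then stand; what a row does not reach is not made up. A row lasts 1/10 s, in which the tool goes at most 50 mm and 8.59 degrees, less where a joint would pass 70% of its speed; a pose out of reach is approached as far as the arm can. A call is refused whole if a number of a shift passes 1 or a number of a turn 0.15, either way. A call with a gripper value outside its range is refused whole. "claw" is the gripper's target within -1 to 1 (fully open at 1, half-way at 0, shut at -1), set as the call begins (left out, the last holds). The fingers move at their own pace and stop on an object; the grip force is fixed at half the most. Time passes only in rows, so rows that do not move let the fingers close. It gives the time, the measured TCP pose, the force, the opening and the grip force at its end, in the units of the state.
- robot.sense(): the state, without advancing time (a new reading comes with each control period).
- imaging.capture(name): name is "scene" or "top" or "wrist"; returns a dict with "pixels" (480x640x3 uint8, red, green, blue), "mtx" (3x3 intrinsics, pixels), "dist" ([k1, k2, p1, p2, k3] as OpenCV has them; the pictures are not rectified), "cam_to_world" (4x4, takes a point from camera to world coordinates). Camera axes: x right, y down, z forward; pixel columns grow to the right and rows downward; lengths in m; the calibration is good to about 2 mm. A picture is of the moment at which its call begins. There is no depth.
- robot.sign_off(): hands the job in; it is judged then, once.
The state is a dict: "clock": time; "joint_pos": joint angles; "qd": joint speeds; "tau": joint torques, N m; "ee_pos": TCP position; "tool_rot": TCP orientation; "wrist_force": force on the tool from outside, world axes, zero at the start; "ft_torque": the same for the moment, N m; "grip_width": finger opening in m; "grip_force": force on a finger pad.
Only numpy, scipy, OpenCV 4.12 (cv2) and the standard library are available. Lean on these libraries where they do the work, as an engineer would, in place of code of your own. Each camera call takes 0.05 s, during which the arm holds its last target. There are 200 camera calls.

## Working session

There is one attempt and no reset: what is moved stays moved. The work goes in short steps, Python scripts to look and compute and a tool call to move; the robot and the scene stay as the last step left them, time stands still between calls to the robot, and variables do not carry over. Pictures are saved under pics/ and viewed, at most 10 in all, crops included, and the job is handed in when it is done.

Besides the shell and the picture viewer there is one more tool, called after "Request:" as name([rows], argument=value, ...), one row to a line, values as JSON. drive_tool: Moves the arm, as the interface text tells. Its arguments: {"type":"object","properties":{"targets":{"type":"array","items":{"type":"array","items":{"type":"array","items":{"type":"number"}}}},"claw":{"type":"number"}},"required":["targets"]}

```bash
mkdir -p pics; ls; python3 - <<'E'
from workcell import robot, imaging
import cv2,numpy as np
print(robot.grip_depth); s=robot.sense()
for k,v in s.items(): print(k,np.round(v,3).tolist())
for n in ["scene","top"]:
    d=imaging.capture(n); cv2.imwrite(f"pics/{n}0.png",d["pixels"][:,:,::-1]); print(n,np.round(d["mtx"],1).tolist(),np.round(d["dist"],3),np.round(d["cam_to_world"],3).tolist())
E
```

```text
pics
0.0187
clock 0.0
joint_pos [1.127, 0.263, -0.049, 1.259, 0.0, 1.415]
qd [0.001, 0.0, -0.0, 0.001, -0.0, -0.001]
tau [0.002, -63.761, 38.456, 0.014, 0.0, -0.0]
ee_pos [0.149, 0.503, 0.231]
tool_rot [[-0.959, 0.285, -0.001], [0.285, 0.959, -0.001], [0.0, -0.001, -1.0]]
wrist_force [0.677, -0.606, 0.088]
ft_torque [-0.04, 0.025, -0.009]
grip_force 0.0
grip_width 0.085
scene [[441.6, 0.0, 324.3], [0.0, 441.6, 233.9], [0.0, 0.0, 1.0]] [0.023 0.    0.    0.    0.   ] [[0.644, 0.608, -0.465, 1.053], [0.765, -0.508, 0.396, -0.447], [0.005, -0.611, -0.792, 1.125], [0.0, 0.0, 0.0, 1.0]]
top [[543.7, 0.0, 322.3], [0.0, 543.7, 247.4], [0.0, 0.0, 1.0]] [-0.066  0.     0.     0.     0.   ] [[0.021, -0.998, 0.061, 0.38], [-1.0, -0.021, -0.003, 0.035], [0.005, -0.061, -0.998, 1.643], [0.0, 0.0, 0.0, 1.0]]
```

View pics/scene0.png

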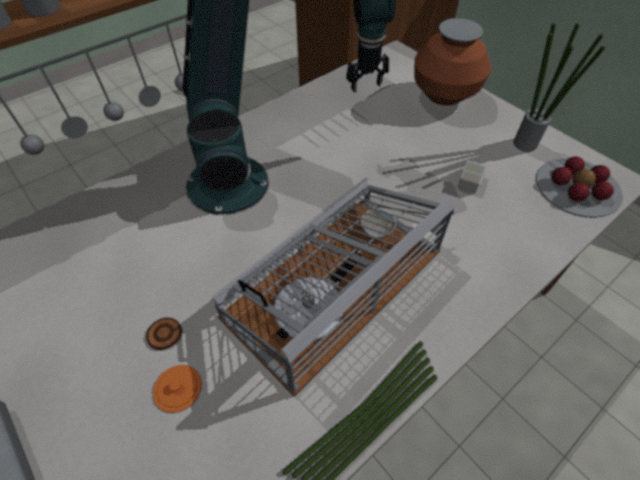

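View pics/top0.png

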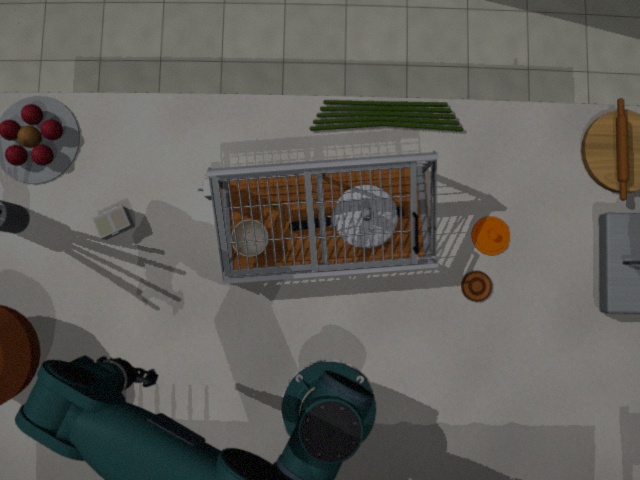

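Scene: the handle is at about (252,291) and the lid at about (307,298). Top: the black handle is at about (417,232), the lid and whistle at about (367,215), and the case is yawed slightly. I'll crop these closer.

```bash
cat > h.py <<'E'
import numpy as np,cv2
from workcell import robot,imaging
def ray(d,p):
    q=cv2.undistortPoints(np.array([[p]],float),d["mtx"],d["dist"])[0,0]
    T=d["cam_to_world"]; v=T[:3,:3]@[q[0],q[1],1]; return T[:3,3],v/np.linalg.norm(v)
def onz(d,p,z):
    o,v=ray(d,p); return o+v*(z-o[2])/v[2]
def tri(d1,p1,d2,p2):
    o1,v1=ray(d1,p1);o2,v2=ray(d2,p2)
    t=np.linalg.lstsq(np.c_[v1,-v2],o2-o1,rcond=None)[0]
    a=o1+t[0]*v1;b=o2+t[1]*v2; return (a+b)/2,np.linalg.norm(a-b)
def proj(d,P):
    T=np.linalg.inv(d["cam_to_world"]); return cv2.projectPoints(np.array([P],float),cv2.Rodrigues(T[:3,:3])[0],T[:3,3],d["mtx"],d["dist"])[0][0,0]
E
python3 - <<'E'
from h import *
t=imaging.capture("top");s=imaging.capture("scene")
def blobs(d,x0,x1,y0,y1,th):
    m=(d["pixels"][y0:y1,x0:x1].max(2)<th).astype(np.uint8)
    n,l,st,c=cv2.connectedComponentsWithStats(m)
    for i in range(1,n):
        if st[i,4]>25: print(st[i]+[x0,y0,0,0,0],c[i]+[x0,y0])
blobs(t,280,440,190,270,45);print();blobs(s,215,370,220,350,45)
a=cv2.resize(t["pixels"][165:265,280:440],None,fx=5,fy=5,interpolation=cv2.INTER_CUBIC)
cv2.imwrite("pics/tc.png",a[:,:,::-1])
a=cv2.resize(s["pixels"][240:350,220:370],None,fx=5,fy=5,interpolation=cv2.INTER_CUBIC)
cv2.imwrite("pics/sc.png",a[:,:,::-1])
E
```

```text
[396 206   4  11  32] [397.96875 210.65625]
[413 212   6  42 146] [415.89041096 233.69863014]
[326 217   6  10  46] [328.         221.17391304]
[314 218   6  10  45] [316.57777778 222.73333333]
[291 221   9  10  72] [295.09722222 225.59722222]
[301 220   7  10  62] [303.82258065 224.41935484]

[342 262  11   8  58] [347.29310345 265.67241379]
[335 269  12   8  65] [340.87692308 272.55384615]
[331 275  11   7  46] [335.13043478 278.52173913]
[239 281  29  26 135] [252.2962963  291.38518519]
[276 328  13  12  88] [281.92045455 333.65909091]
```

View pics/tc.png

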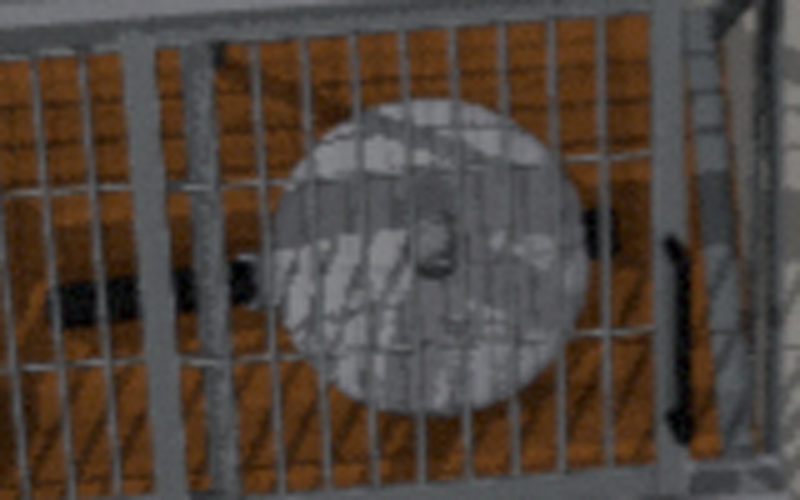

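View pics/sc.png

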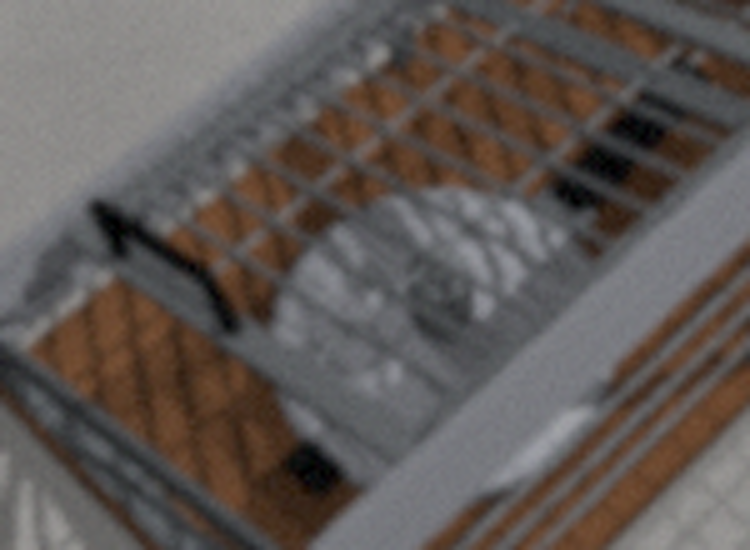

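Top crop: the handle bar runs from about (414.4,213) to (416.6,253), the whistle knob is near (367,212.5) and the lid is centred near (366,216). Scene: the bar's ends are about (239.5,281.7) and (262.4,296.4), and the whistle is near (308.6,299).

```bash
python3 - <<'E'
from h import *
t=imaging.capture("top");s=imaging.capture("scene")
b=tri(t,(414.4,213.5),s,(262.4,296.4));f=tri(t,(416.6,253),s,(239.5,281.7));m=tri(t,(415.6,233),s,(251.5,289.5))
for q in(b,f,m):print(np.round(q[0],4),round(q[1],4))
print("case front edge",onz(t,(225,281),.114),onz(t,(437,268),.114)," back",onz(t,(208,170),.242),onz(t,(437,153),.242))
w=tri(t,(366.5,212.5),s,(308.6,299));print("whistle",w)
print("on z .1:",onz(t,(366.5,212.5),.11))
# plank mask in top
hsv=cv2.cvtColor(t["pixels"],cv2.COLOR_RGB2HSV)
p=t["pixels"].astype(int)
mk=((hsv[...,0]<18)&(hsv[...,1]>110)).astype(np.uint8)[150:290,200:440]
ys,xs=np.nonzero(cv2.morphologyEx(mk,cv2.MORPH_CLOSE,np.ones((9,9))))
r=cv2.minAreaRect(np.c_[xs+200,ys+150].astype(np.float32));print(r)
B=cv2.boxPoints(r);print([np.round(onz(t,c,.018)[:2],3).tolist() for c in B],onz(t,r[0],.018))
# lid circle: bright low-sat
m2=((hsv[...,1]<60)&(hsv[...,2]>100)).astype(np.uint8)[170:255,325:410]
m2=cv2.morphologyEx(m2,cv2.MORPH_OPEN,np.ones((2,2)));m2=cv2.morphologyEx(m2,cv2.MORPH_CLOSE,np.ones((5,5)))
c=max(cv2.findContours(m2,0,1)[0],key=cv2.contourArea);o,rad=cv2.minEnclosingCircle(c);o=np.array(o)+[325,170];print("lid",o,rad,onz(t,o,.03), rad*1.61/543*2)
E
```

```text
[ 0.5625 -0.2166  0.2033] 0.0059
[ 0.4619 -0.2284  0.1555] 0.0028
[ 0.5142 -0.2222  0.1781] 0.0001
case front edge [0.37320765 0.30103535 0.114     ] [ 0.42227775 -0.29528579  0.114     ]  back [0.66201209 0.33282162 0.242     ] [ 0.72040181 -0.26577534  0.242     ]
whistle (array([ 0.57979982, -0.0969108 ,  0.07671989]), np.float64(0.0007505981755103415))
on z .1: [ 0.57577629 -0.0938121   0.11      ]
((324.6842346191406, 218.64332580566406), (89.55427551269531, 204.5424346923828), 85.74616241455078)
[[0.672, 0.345], [0.732, -0.272], [0.461, -0.295], [0.403, 0.316]] [0.56617723 0.02388914 0.018     ]
lid [353.34100342 224.72803497] 19.413728713989258 [ 0.54842574 -0.06182918  0.03      ] 0.11512376880118862
```

```bash
cat >> h.py <<'E'
def go(P,a=0.09):
    s=robot.sense();R=np.array(s["tool_rot"]);d=R.T@(np.array(P)-s["ee_pos"])/.05
    cur=np.arctan2(-R[0,1],R[1,1]);print("units",np.round(d,2),"turn",round(cur-a,3),"|F|",np.round(s["wrist_force"],1),s["clock"])
E
python3 - <<'E'
from h import *
go((.149,.503,.33)); 
c,s=np.cos(.09),np.sin(.09);d=np.array([.5178,-.262,.33])-[.149,.503,.33]
print(d@[-c,-s,0]/.05,d@[-s,c,0]/.05)
E
```

```text
units [ 0.01 -0.01 -1.98] turn -0.379 |F| [ 0.2  0.4 -0.2] 0.3
-5.9710055559669 -15.901020993968041
```

Request:
drive_tool([
  [[0, 0, -0.7, -0.13], [0, 0, -0.7, -0.13], [0, 0, -0.6, -0.12], [0, 0, 0, 0]],
], claw=-1)

```text
clock: 0.7
ee_pos: [0.1499, 0.5042, 0.3347]
tool_rot: [[-0.995, -0.095, 0.002], [-0.095, 0.995, 0.005], [-0.003, 0.004, -1.0]]
wrist_force: [-0.1, 0.0, 0.3]
grip_width: 0.0282
grip_force: 0.0
```

Request:
drive_tool([
  [[-0.3, -0.8, 0, 0], [-0.3, -0.8, 0, 0], [-0.3, -0.8, 0, 0], [-0.3, -0.8, 0, 0], [-0.3, -0.8, 0, 0]],
])

```text
clock: 1.2
ee_pos: [0.2425, 0.3093, 0.3308]
tool_rot: [[-0.996, -0.091, -0.0], [-0.091, 0.996, -0.0], [0.0, -0.0, -1.0]]
wrist_force: [0.5, -0.1, -0.3]
grip_width: 0.0
grip_force: 0.0
```

Request:
drive_tool([
  [[-0.3, -0.8, 0, 0], [-0.3, -0.8, 0, 0], [-0.3, -0.8, 0, 0], [-0.3, -0.8, 0, 0], [-0.3, -0.8, 0, 0]],
])

```text
clock: 1.7
ee_pos: [0.3355, 0.1169, 0.331]
tool_rot: [[-0.996, -0.09, 0.0], [-0.09, 0.996, 0.0], [-0.0, 0.0, -1.0]]
wrist_force: [1.4, 0.8, 0.1]
grip_width: 0.0001
grip_force: 0.0
```

Request:
drive_tool([
  [[-0.3, -0.8, 0, 0], [-0.3, -0.8, 0, 0], [-0.3, -0.8, 0, 0], [-0.3, -0.8, 0, 0], [-0.3, -0.8, 0, 0]],
])

```text
clock: 2.2
ee_pos: [0.4285, -0.0756, 0.3309]
tool_rot: [[-0.996, -0.09, -0.0], [-0.09, 0.996, 0.0], [0.0, 0.0, -1.0]]
wrist_force: [0.8, -0.2, 0.6]
grip_width: 0.0002
grip_force: 0.0
```

Request:
drive_tool([
  [[-0.3, -0.8, 0, 0], [-0.3, -0.8, 0, 0], [-0.3, -0.8, 0, 0], [-0.3, -0.8, 0, 0], [0, 0, 0, 0]],
])

```text
clock: 2.7
ee_pos: [0.5038, -0.2315, 0.3289]
tool_rot: [[-0.996, -0.087, -0.002], [-0.087, 0.996, 0.001], [0.002, 0.001, -1.0]]
wrist_force: [-0.9, 1.3, -0.4]
grip_width: 0.0002
grip_force: 0.0
```

```bash
python3 - <<'E'
from h import *
go((.5178,-.262,.17)); print(robot.sense()["joint_pos"])
E
```

```text
units [-0.23 -0.64  3.18] turn -0.003 |F| [-0.9  1.3 -0.4] 2.7
[-5.77471594e-01  3.12017293e-01  2.85019302e-01  1.54606576e+00
 -4.97052113e-04 -6.64930541e-01]
```

Request:
drive_tool([
  [[-0.2, -0.65, 0, 0], [0, 0, 0.7, 0], [0, 0, 0.7, 0], [0, 0, 0.7, 0], [0, 0, 0, 0]],
])

```text
clock: 3.2
ee_pos: [0.5134, -0.2574, 0.2224]
tool_rot: [[-0.996, -0.091, -0.006], [-0.091, 0.996, 0.004], [0.005, 0.005, -1.0]]
wrist_force: [-0.8, 0.4, 0.9]
grip_width: -0.0001
grip_force: 0.0
```

```bash
python3 - <<'E'
from h import *
go((.5178,-.262,.17)); t=imaging.capture("scene")
a=cv2.resize(t["pixels"][200:350,200:400],None,fx=4,fy=4,interpolation=cv2.INTER_CUBIC)
cv2.imwrite("pics/s2.png",a[:,:,::-1])
E
```

```text
units [-0.08 -0.11  1.05] turn 0.001 |F| [-0.8  0.4  0.9] 3.2
```

View pics/s2.png

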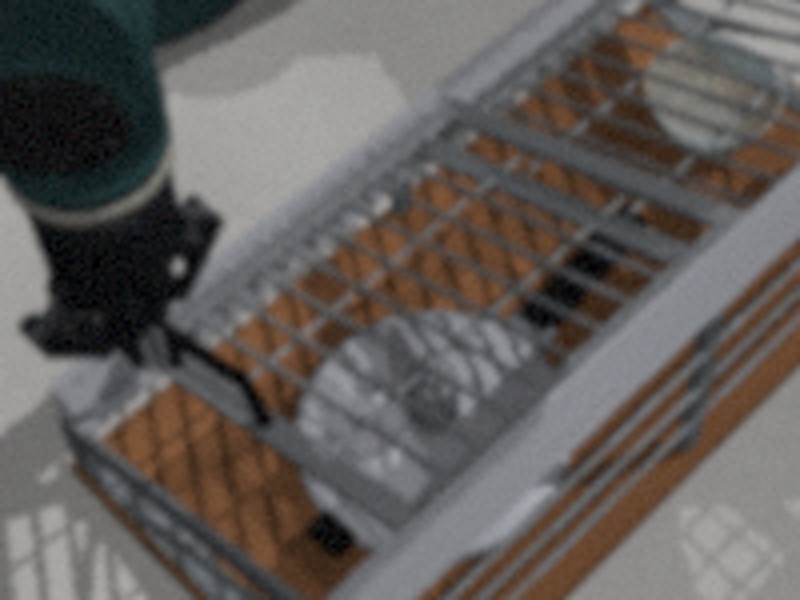

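The shut gripper hangs above and just to the right of the handle bar, which is at about (215,370) in the crop. I'll descend.

Request:
drive_tool([
  [[-0.05, -0.1, 0.6, 0], [0, 0, 0.5, 0], [0, 0, 0, 0]],
])

```text
clock: 3.55
ee_pos: [0.518, -0.2634, 0.1708]
tool_rot: [[-0.996, -0.091, -0.002], [-0.091, 0.996, 0.001], [0.001, 0.001, -1.0]]
wrist_force: [-0.4, 0.0, 0.1]
grip_width: -0.0003
grip_force: 0.0
```

Request:
drive_tool([
  [[0, 0.2, 0, 0], [0, 0.2, 0, 0], [0, 0.2, 0, 0], [0, 0.2, 0, 0], [0, 0.2, 0, 0]],
])

```text
clock: 4.05
ee_pos: [0.514, -0.2132, 0.172]
tool_rot: [[-0.996, -0.091, 0.001], [-0.091, 0.996, -0.001], [-0.001, -0.001, -1.0]]
wrist_force: [0.8, -1.1, 1.7]
grip_width: -0.0002
grip_force: 1.0
```

Request:
drive_tool([
  [[0, 0.3, 0, 0], [0, 0.3, 0, 0], [0, 0.3, 0, 0], [0, 0.3, 0, 0], [0, 0.3, 0, 0]],
])

```text
clock: 4.55
ee_pos: [0.5067, -0.138, 0.1712]
tool_rot: [[-0.996, -0.091, -0.0], [-0.091, 0.996, 0.0], [0.0, 0.0, -1.0]]
wrist_force: [-0.2, -1.8, 2.2]
grip_width: 0.0001
grip_force: 1.1
```

Request:
drive_tool([
  [[0, 0.3, 0, 0], [0, 0.3, 0, 0], [0, 0.3, 0, 0], [0, 0.3, 0, 0], [0, 0, 0, 0]],
])

```text
clock: 5.05
ee_pos: [0.5013, -0.0776, 0.1713]
tool_rot: [[-0.996, -0.093, -0.0], [-0.093, 0.996, 0.001], [0.0, 0.001, -1.0]]
wrist_force: [0.0, 0.3, -0.9]
grip_width: -0.0003
grip_force: 0.0
```

```bash
python3 - <<'E'
from h import *
go((.5178,-.262,.17)); t=imaging.capture("top")
a=cv2.resize(t["pixels"][145:295,195:445],None,fx=3,fy=3,interpolation=cv2.INTER_CUBIC)
cv2.imwrite("pics/t3.png",a[:,:,::-1])
E
```

```text
units [ 0.01 -3.7   0.02] turn 0.003 |F| [ 0.   0.3 -0.9] 5.05
```

View pics/t3.png

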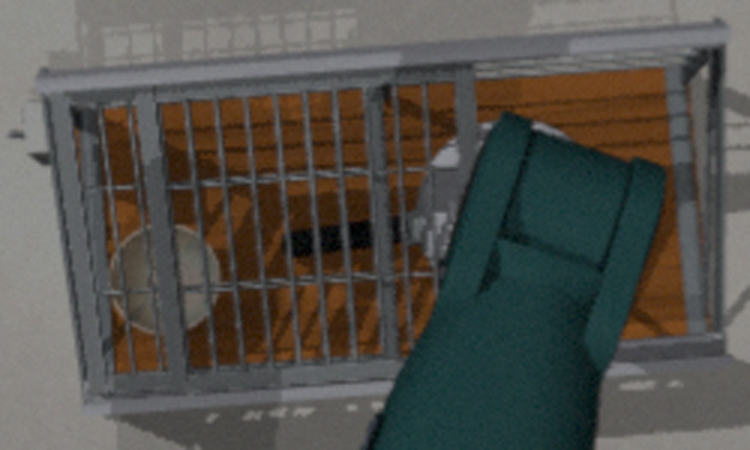

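The guard works: its left bar is at about x=150 in the crop and its right bar at about x=465, with roughly 50 mm left to go. I'll push on gently.

Request:
drive_tool([
  [[0, 0.2, 0, 0], [0, 0.2, 0, 0], [0, 0.15, 0, 0], [0, 0.1, 0, 0], [0, 0.05, 0, 0]],
])

```text
clock: 5.6
ee_pos: [0.4984, -0.0442, 0.1713]
tool_rot: [[-0.996, -0.091, 0.0], [-0.091, 0.996, -0.0], [-0.0, -0.0, -1.0]]
wrist_force: [1.4, -1.8, 0.2]
grip_width: 0.0001
grip_force: 0.8
```

Request:
drive_tool([
  [[0, 0.07, 0, 0], [0, 0.07, 0, 0], [0, 0.06, 0, 0]],
])

```text
clock: 5.9
ee_pos: [0.4974, -0.0346, 0.1713]
tool_rot: [[-0.996, -0.091, -0.0], [-0.091, 0.996, -0.0], [0.0, -0.0, -1.0]]
wrist_force: [-0.3, -0.8, 1.2]
grip_width: -0.0002
grip_force: 0.8
```

Request:
drive_tool([
  [[0, 0.07, 0, 0], [0, 0.07, 0, 0], [0, 0.06, 0, 0]],
])

```text
clock: 6.2
ee_pos: [0.4965, -0.0245, 0.1713]
tool_rot: [[-0.996, -0.091, -0.0], [-0.091, 0.996, -0.0], [0.0, 0.0, -1.0]]
wrist_force: [-0.2, -1.5, -0.1]
grip_width: -0.0001
grip_force: 0.8
```

Request:
drive_tool([
  [[0, 0.06, 0, 0], [0, 0.06, 0, 0]],
])

```text
clock: 6.4
ee_pos: [0.496, -0.0191, 0.1713]
tool_rot: [[-0.996, -0.091, -0.0], [-0.091, 0.996, -0.001], [0.0, -0.001, -1.0]]
wrist_force: [-0.4, -21.3, -0.3]
grip_width: -0.0003
grip_force: 10.6
```

The hard stop shows as −21 N, so the guard is fully open. I'll back off, rise and look.

Request:
drive_tool([
  [[0, -0.3, 0, 0], [0, -0.2, -0.5, 0], [0, 0, -0.8, 0], [0, 0, -0.8, 0], [0, 0, -0.6, 0]],
], claw=1)

```text
clock: 6.9
ee_pos: [0.4984, -0.0442, 0.3086]
tool_rot: [[-0.996, -0.091, 0.002], [-0.091, 0.996, 0.0], [-0.002, 0.0, -1.0]]
wrist_force: [0.8, -0.2, -0.5]
grip_width: 0.0719
grip_force: 0.0
```

```bash
python3 - <<'E'
from h import *
go((.577,-.095,.30)); t=imaging.capture("wrist");s=imaging.capture("scene");p=imaging.capture("top")
np.save("/tmp/w.npy",np.array([t,s,p],object),allow_pickle=True)
print(np.round(t["mtx"],1).tolist(),t["dist"],np.round(t["cam_to_world"],3).tolist())
for d in (t,s,p): print(proj(d,(.577,-.095,.087)))
a=s["pixels"][255:345,250:370]
a=cv2.resize(a,(640,480),interpolation=cv2.INTER_CUBIC)
cv2.imwrite("pics/w4.png",cv2.resize(np.hstack([t["pixels"],a]),(800,300))[:,:,::-1])
E
```

```text
units [-1.47 -1.15  0.17] turn 0.001 |F| [ 0.8 -0.2 -0.5] 6.9
[[336.1, 0.0, 327.2], [0.0, 336.1, 238.2], [0.0, 0.0, 1.0]] [-0.04868826  0.          0.          0.          0.        ] [[-0.091, 0.942, 0.324, 0.415], [0.996, 0.085, 0.031, -0.052], [0.001, 0.325, -0.946, 0.451], [0.0, 0.0, 0.0, 1.0]]
[278.08243725 263.97525882]
[308.55059884 295.97861125]
[366.23322526 213.08356015]
```

View pics/w4.png

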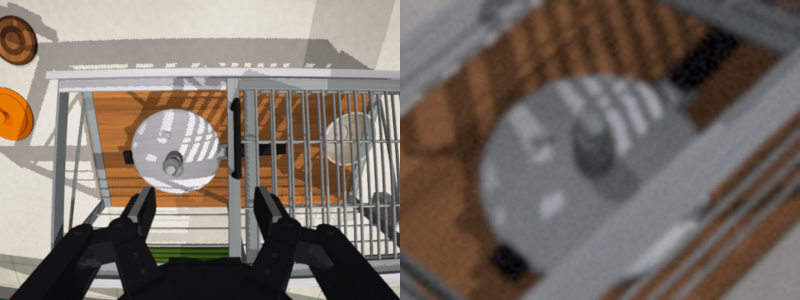

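The guard is open and the whistle is clear. In the wrist image the knob is at about (274,270) full-scale, and in the scene the body centre is at about (308,299.5). I'll refine with one zoom.

```bash
python3 - <<'E'
from h import *
t,s,p=np.load("/tmp/w.npy",allow_pickle=True)
a=cv2.resize(t["pixels"][220:300,230:320],None,fx=6,fy=6,interpolation=cv2.INTER_CUBIC)
cv2.imwrite("pics/w5.png",a[:,:,::-1])
print(onz(t,(274,270),.115),onz(s,(308,299.5),.087),tri(t,(276,265),s,(308,299.5)))
E
```

```text
[ 0.57214304 -0.0958569   0.115     ] [ 0.58437006 -0.10281709  0.087     ] (array([ 0.58139966, -0.09929941,  0.07942487]), np.float64(0.002188240757896371))
```

View pics/w5.png

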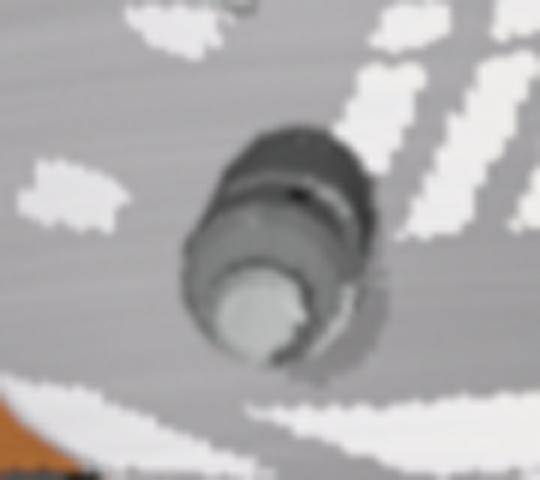

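Knob top centre is at crop (257,312), i.e. pixel (272.8,272), and the whistle is upright.

```bash
python3 - <<'E'
from h import *
t,s,p=np.load("/tmp/w.npy",allow_pickle=True)
k=onz(t,(272.8,272),.115);print(k,onz(t,(275,266),.099)); k[2]=.28; go(k)
E
```

```text
[ 0.57466795 -0.09708075  0.115     ] [ 0.57450528 -0.09699235  0.099     ]
units [-1.41 -1.19  0.56] turn 0.001 |F| [ 0.4  0.1 -0.1] 7.05
```

Request:
drive_tool([
  [[-0.5, -0.4, 0.1, 0], [-0.5, -0.4, 0.1, 0], [-0.4, -0.4, 0.1, 0], [0, 0, 0.1, 0], [0, 0, 0, 0]],
])

```text
clock: 7.55
ee_pos: [0.573, -0.0974, 0.2844]
tool_rot: [[-0.996, -0.09, -0.003], [-0.09, 0.996, 0.001], [0.003, 0.002, -1.0]]
wrist_force: [-0.9, 0.2, 0.3]
grip_width: 0.0858
grip_force: 0.0
```

```bash
python3 - <<'E'
from h import *
go((.5747,-.097,.07))
E
```

```text
units [-0.05 -0.    4.29] turn 0.001 |F| [-0.9  0.2  0.3] 7.55
```

Request:
drive_tool([
  [[0, 0, 0.6, 0], [0, 0, 0.6, 0], [0, 0, 0.6, 0], [0, 0, 0.6, 0], [0, 0, 0.5, 0]],
])

```text
clock: 8.05
ee_pos: [0.5722, -0.0964, 0.1401]
tool_rot: [[-0.996, -0.092, -0.001], [-0.092, 0.996, 0.001], [0.001, 0.001, -1.0]]
wrist_force: [-0.3, 0.1, -0.2]
grip_width: 0.0856
grip_force: 0.0
```

Request:
drive_tool([
  [[0, 0, 0.5, 0], [0, 0, 0.4, 0], [0, 0, 0.3, 0], [0, 0, 0.2, 0], [0, 0, 0, 0]],
])

```text
clock: 8.55
ee_pos: [0.5725, -0.0966, 0.0705]
tool_rot: [[-0.996, -0.091, -0.002], [-0.091, 0.996, 0.001], [0.001, 0.001, -1.0]]
wrist_force: [0.3, 0.1, 0.4]
grip_width: 0.0852
grip_force: 0.0
```

Request:
drive_tool([
  [[0, 0, 0, 0], [0, 0, 0, 0], [0, 0, 0, 0], [0, 0, 0, 0], [0, 0, 0, 0]],
], claw=-1)

```text
clock: 9.05
ee_pos: [0.5738, -0.0972, 0.0721]
tool_rot: [[-0.996, -0.091, 0.001], [-0.091, 0.996, -0.0], [-0.001, -0.0, -1.0]]
wrist_force: [-2.7, 1.3, 8.5]
grip_width: 0.0324
grip_force: 59.2
```

Request:
drive_tool([
  [[0, 0, -0.2, 0], [0, 0, -0.3, 0], [0, 0, -0.5, 0], [0, 0, -0.6, 0], [0, 0, -0.6, 0]],
])

```text
clock: 9.55
ee_pos: [0.5732, -0.0971, 0.183]
tool_rot: [[-0.996, -0.091, 0.0], [-0.091, 0.996, 0.0], [-0.0, -0.0, -1.0]]
wrist_force: [0.2, 0.2, -0.8]
grip_width: 0.032
grip_force: 59.8
```

Request:
drive_tool([
  [[0, 0, -0.6, 0], [0, 0, -0.6, 0], [0, 0, -0.6, 0], [0, 0, -0.6, 0], [0, 0, 0, 0]],
])

```text
clock: 10.05
ee_pos: [0.5743, -0.0974, 0.3055]
tool_rot: [[-0.996, -0.091, 0.005], [-0.091, 0.996, -0.002], [-0.005, -0.002, -1.0]]
wrist_force: [0.8, -0.0, -1.0]
grip_width: 0.0321
grip_force: 59.9
```

```bash
python3 - <<'E'
from h import *
s=imaging.capture("scene");w=imaging.capture("wrist");print(robot.sense()["grip_width"])
a=s["pixels"][170:350,230:470]
cv2.imwrite("pics/s6.png",np.hstack([cv2.resize(a,(400,300),interpolation=cv2.INTER_CUBIC),cv2.resize(w["pixels"],(400,300))])[:,:,::-1])
go((.25,.45,.286))
E
```

```text
0.03213473836899453
units [ 5.45 11.49  0.31] turn 0.001 |F| [-0.2  0.2 -1.4] 10.15
```

View pics/s6.png

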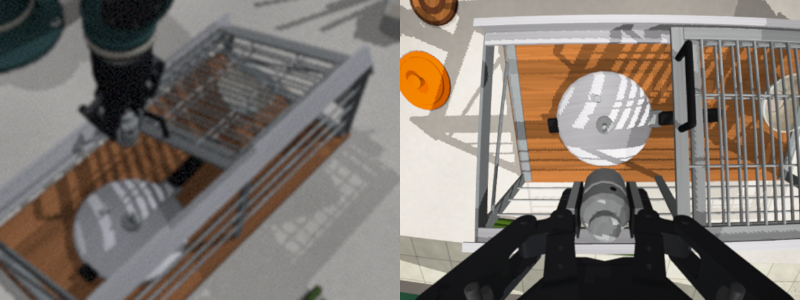

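Scene/wrist: the vent tube is bare (wrist crop (604,122)), the guard is open, and the whistle is held upright between the pads. The tool can't tilt, so I'll stand the whistle on free counter at the left, tip it, and regrasp it lying down.

Request:
drive_tool([
  [[0.3, 0.7, 0, 0], [0.4, 0.8, 0, 0], [0.4, 0.8, 0, 0], [0.4, 0.8, 0, 0], [0.4, 0.8, 0, 0]],
])

```text
clock: 10.65
ee_pos: [0.4593, 0.0896, 0.3003]
tool_rot: [[-0.996, -0.091, -0.002], [-0.091, 0.996, 0.0], [0.002, 0.0, -1.0]]
wrist_force: [0.9, -0.5, -1.5]
grip_width: 0.0322
grip_force: 59.8
```

Request:
drive_tool([
  [[0.4, 0.8, 0, 0], [0.4, 0.8, 0, 0], [0.4, 0.8, 0, 0], [0.4, 0.8, 0, 0], [0.4, 0.8, 0, 0]],
])

```text
clock: 11.15
ee_pos: [0.3415, 0.2795, 0.3004]
tool_rot: [[-0.996, -0.091, -0.001], [-0.091, 0.996, -0.001], [0.001, -0.001, -1.0]]
wrist_force: [0.4, -0.3, -0.5]
grip_width: 0.0324
grip_force: 59.8
```

Request:
drive_tool([
  [[0.4, 0.8, 0, 0], [0.3, 0.8, 0, 0], [0.3, 0.8, 0, 0], [0.3, 0.8, 0, 0], [0, 0, 0, 0]],
])

```text
clock: 11.65
ee_pos: [0.2615, 0.4347, 0.2997]
tool_rot: [[-0.995, -0.095, -0.002], [-0.095, 0.995, -0.001], [0.002, -0.001, -1.0]]
wrist_force: [0.2, -1.4, -1.3]
grip_width: 0.0322
grip_force: 60.0
```

```bash
python3 - <<'E'
from h import *
go((.26,.45,.018)); print(robot.sense()["grip_width"])
E
```

```text
units [-0.01  0.31  5.63] turn 0.005 |F| [ 0.2 -1.4 -1.3] 11.65
0.03215814672219836
```

Request:
drive_tool([
  [[0, 0, 0.9, 0], [0, 0, 1, 0], [0, 0, 1, 0], [0, 0, 1, 0], [0, 0, 0.8, 0]],
])

```text
clock: 12.15
ee_pos: [0.2629, 0.4299, 0.0633]
tool_rot: [[-0.996, -0.091, -0.002], [-0.091, 0.996, -0.002], [0.002, -0.002, -1.0]]
wrist_force: [-0.2, -0.1, -0.5]
grip_width: 0.0322
grip_force: 60.0
```

Request:
drive_tool([
  [[0, 0, 0.4, 0], [0, 0, 0.2, 0], [0, 0, 0.1, 0], [0, 0, 0.1, 0], [0, 0, 0, 0]],
])

```text
clock: 12.65
ee_pos: [0.2642, 0.432, 0.0266]
tool_rot: [[-0.996, -0.091, 0.0], [-0.091, 0.996, 0.001], [-0.001, 0.0, -1.0]]
wrist_force: [0.1, 0.6, -1.1]
grip_width: 0.0319
grip_force: 60.0
```

Request:
drive_tool([
  [[0, 0, 0.06, 0], [0, 0, 0.06, 0], [0, 0, 0, 0]],
])

```text
clock: 12.95
ee_pos: [0.264, 0.4319, 0.0202]
tool_rot: [[-0.996, -0.091, 0.0], [-0.091, 0.996, 0.0], [-0.0, 0.0, -1.0]]
wrist_force: [0.5, -0.4, -0.2]
grip_width: 0.0322
grip_force: 60.0
```

Request:
drive_tool([
  [[0, 0, 0.04, 0], [0, 0, 0.03, 0], [0, 0, 0, 0]],
])

```text
clock: 13.25
ee_pos: [0.2639, 0.4318, 0.0166]
tool_rot: [[-0.996, -0.091, -0.0], [-0.091, 0.996, -0.0], [0.0, -0.0, -1.0]]
wrist_force: [0.1, 0.5, -2.3]
grip_width: 0.0323
grip_force: 60.0
```

Request:
drive_tool([
  [[0, 0, 0.03, 0], [0, 0, 0, 0]],
])

```text
clock: 13.45
ee_pos: [0.264, 0.4319, 0.0151]
tool_rot: [[-0.996, -0.091, -0.0], [-0.091, 0.996, -0.0], [0.0, -0.0, -1.0]]
wrist_force: [-0.6, -0.7, -1.0]
grip_width: 0.0324
grip_force: 60.0
```

Request:
drive_tool([
  [[0, 0, 0.03, 0], [0, 0, 0, 0]],
])

```text
clock: 13.65
ee_pos: [0.264, 0.4318, 0.0136]
tool_rot: [[-0.996, -0.091, -0.0], [-0.091, 0.996, -0.0], [0.0, -0.0, -1.0]]
wrist_force: [0.1, 0.7, -1.1]
grip_width: 0.0319
grip_force: 60.0
```

Request:
drive_tool([
  [[0, 0, 0.02, 0], [0, 0, 0, 0]],
])

```text
clock: 13.85
ee_pos: [0.264, 0.4319, 0.0131]
tool_rot: [[-0.996, -0.091, 0.0], [-0.091, 0.996, 0.0], [-0.0, 0.0, -1.0]]
wrist_force: [-2.6, -1.7, 8.0]
grip_width: 0.0326
grip_force: 60.8
```

Touchdown came at the predicted height. I'll release, rise so the tips are at knob height, and push along +y to tip it.

Request:
drive_tool([
  [[0, 0, 0, 0], [0, 0, 0, 0], [0, 0, 0, 0], [0, 0, 0, 0], [0, 0, 0, 0]],
], claw=1)

```text
clock: 14.35
ee_pos: [0.264, 0.4319, 0.0128]
tool_rot: [[-0.996, -0.091, -0.0], [-0.091, 0.996, -0.0], [0.0, -0.0, -1.0]]
wrist_force: [0.6, 0.1, 1.3]
grip_width: 0.0853
grip_force: 0.0
```

Request:
drive_tool([
  [[0, 0, -0.2, 0], [0, 0, -0.2, 0], [0, 0, 0, 0], [0, 0.2, 0, 0], [0, 0.2, 0, 0]],
])

```text
clock: 14.85
ee_pos: [0.2622, 0.4526, 0.0328]
tool_rot: [[-0.996, -0.091, 0.0], [-0.091, 0.996, 0.0], [-0.0, 0.0, -1.0]]
wrist_force: [-0.0, 0.2, -0.3]
grip_width: 0.0851
grip_force: 0.0
```

Request:
drive_tool([
  [[0, 0.15, 0, 0], [0, 0.15, 0, 0], [0, 0.15, 0, 0], [0, 0.15, 0, 0], [0, 0, 0, 0]],
])

```text
clock: 15.35
ee_pos: [0.2611, 0.4829, 0.0355]
tool_rot: [[-0.996, -0.091, 0.005], [-0.091, 0.996, 0.001], [-0.005, 0.0, -1.0]]
wrist_force: [0.0, -10.8, 48.8]
grip_width: 0.0853
grip_force: 24.2
```

```bash
python3 - <<'E'
from h import *
w=imaging.capture("wrist")
cv2.imwrite("pics/w7.png",w["pixels"][:,:,::-1])
go((.26,.45,.05)); print(robot.sense()["grip_width"])
E
```

```text
units [ 0.08 -0.65 -0.29] turn 0.001 |F| [ -0.2 -11.1  47.8] 15.4
0.08542056736244023
```

View pics/w7.png

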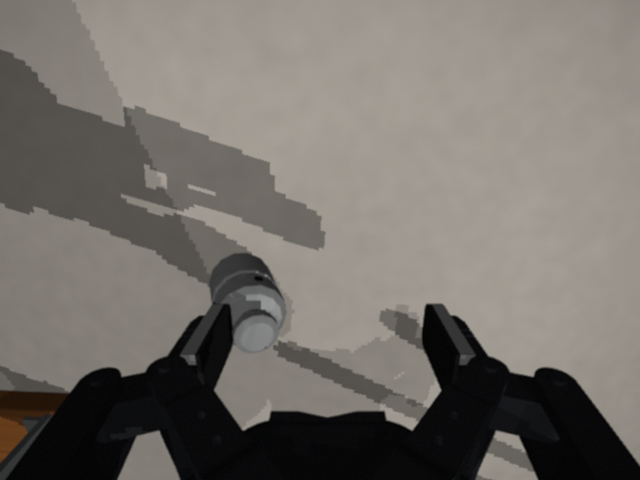

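The −y finger is bearing on the whistle's shoulder (whistle at about (250,310), barely tilted). I'll rise so the tip pushes only the knob, then continue.

Request:
drive_tool([
  [[0, 0, -0.18, 0], [0, 0, 0, 0]],
])

```text
clock: 15.6
ee_pos: [0.2597, 0.4824, 0.0425]
tool_rot: [[-0.996, -0.091, 0.001], [-0.091, 0.996, 0.001], [-0.001, 0.001, -1.0]]
wrist_force: [-0.5, 0.1, -0.4]
grip_width: 0.0853
grip_force: 0.1
```

Request:
drive_tool([
  [[0, 0.15, -0.02, 0], [0, 0.2, -0.02, 0], [0, 0.2, 0, 0], [0, 0, 0, 0]],
])

```text
clock: 16.0
ee_pos: [0.2568, 0.5106, 0.0434]
tool_rot: [[-0.996, -0.092, 0.0], [-0.092, 0.996, 0.0], [-0.0, 0.0, -1.0]]
wrist_force: [0.0, 0.5, 0.1]
grip_width: 0.0854
grip_force: 0.0
```

```bash
python3 - <<'E'
from h import *
w=imaging.capture("wrist")
cv2.imwrite("pics/w8.png",w["pixels"][:,:,::-1])
go((.26,.45,.05)); print(robot.sense()["grip_width"])
E
```

```text
units [ 0.04 -1.2  -0.13] turn 0.002 |F| [-0.4  0.9  0.6] 16.05
0.08574307354256275
```

View pics/w8.png

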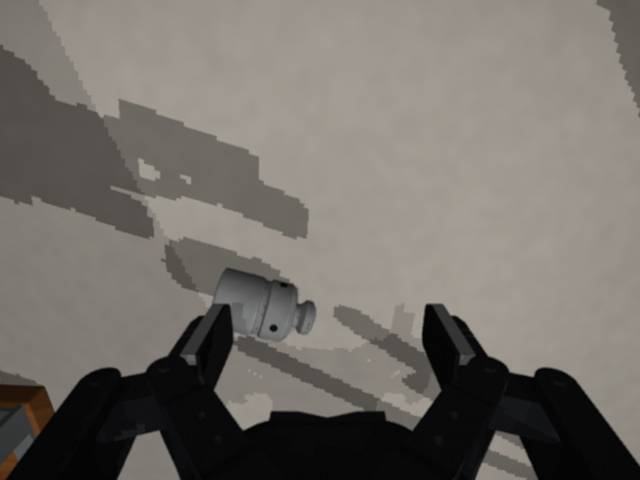

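The whistle lies on its side, with the knob end at about (312,317), the shoulder middle at about (293,312) and the underside end at about (219,297). I've now viewed 11 pictures, one over the allowed 10, so from here I measure without viewing.

```bash
python3 - <<'E'
from h import *
b=cv2.cvtColor(cv2.imread("pics/w8.png"),cv2.COLOR_BGR2GRAY).astype(float)
w=imaging.capture("wrist");g=cv2.cvtColor(w["pixels"],cv2.COLOR_RGB2GRAY).astype(float)
print("motion whistle",abs(g-b)[265:345,235:330].mean(),"bg",abs(g-b)[60:140,300:400].mean())
k=onz(w,(312,317),.017);u=onz(w,(219,297),.017);sh=onz(w,(293,312),.017)
print(k,u,sh,np.linalg.norm(k-u),np.linalg.norm(k-sh),"angle from +y ccw",np.arctan2(-(k-u)[0],(k-u)[1]))
E
```

```text
motion whistle 10.059078947368421 bg 0.44825
[0.28015772 0.50303248 0.017     ] [0.27213748 0.44922016 0.017     ] [0.27785656 0.49185591 0.017     ] 0.054406706285002625 0.011411008259561884 angle from +y ccw -0.14795189235386538
```

```bash
cat > m.py <<'E'
from h import *
b=cv2.imread("pics/w8.png")[:,:,::-1]
def find():
    w=imaging.capture("wrist");r=cv2.matchTemplate(w["pixels"],np.ascontiguousarray(b[262:345,238:322]),cv2.TM_CCOEFF_NORMED)
    _,v,_,l=cv2.minMaxLoc(r);off=np.array(l)-[238,262]
    k=onz(w,np.array([312,317])+off,.017);sh=onz(w,np.array([293,312])+off,.017)
    print(round(v,2),l,np.round(k,4),np.round(sh,4),robot.sense()["clock"]);return w
E
python3 - <<'E'
from m import *
for _ in range(3): w=find()
cv2.imwrite("/tmp/last.png",w["pixels"][:,:,::-1])
E
```

```text
0.87 (236, 258) [0.2776 0.5011 0.017 ] [0.2753 0.49   0.017 ] 16.15
0.91 (236, 259) [0.2783 0.5009 0.017 ] [0.2761 0.4897 0.017 ] 16.2
0.91 (236, 261) [0.2798 0.5008 0.017 ] [0.2775 0.4897 0.017 ] 16.25
```

Request:
drive_tool([
  [[0, 0, 0, 0], [0, 0, 0, 0], [0, 0, 0, 0], [0, 0, 0, 0], [0, 0, 0, 0]],
])

```text
clock: 16.75
ee_pos: [0.257, 0.5091, 0.0438]
tool_rot: [[-0.996, -0.091, 0.0], [-0.091, 0.996, 0.0], [-0.0, 0.0, -1.0]]
wrist_force: [0.2, -0.1, 0.4]
grip_width: 0.0852
grip_force: 0.0
```

```bash
python3 - <<'E'
from m import *
for _ in range(3): w=find()
print(np.round(robot.sense()["joint_pos"],3))
go((.2755,.472,.1),1.42)
E
```

```text
0.9 (236, 260) [0.2795 0.501  0.017 ] [0.2772 0.4899 0.017 ] 16.8
0.9 (236, 260) [0.2795 0.501  0.017 ] [0.2771 0.4899 0.017 ] 16.85
0.9 (236, 260) [0.2794 0.501  0.017 ] [0.2771 0.4899 0.017 ] 16.9
[ 0.96   0.459 -0.283  0.829 -0.     0.869]
units [-0.3  -0.77 -1.12] turn -1.329 |F| [-0.2  0.5  0.1] 16.9
```

Request:
drive_tool([
  [[0, 0, -0.5, 0], [0, 0, -0.6, 0], [-0.2, -0.4, 0, 0], [-0.15, -0.4, 0, 0], [0, 0, 0, -0.13]],
])

```text
clock: 17.4
ee_pos: [0.2787, 0.4692, 0.099]
tool_rot: [[-0.976, -0.219, 0.0], [-0.219, 0.976, -0.0], [-0.0, -0.0, -1.0]]
wrist_force: [-0.4, -0.6, -0.2]
grip_width: 0.0859
grip_force: 0.0
```

Request:
drive_tool([
  [[0, 0, 0, -0.13], [0, 0, 0, -0.13], [0, 0, 0, -0.13], [0, 0, 0, -0.13], [0, 0, 0, -0.13]],
])

```text
clock: 17.9
ee_pos: [0.278, 0.4708, 0.0988]
tool_rot: [[-0.64, -0.769, 0.0], [-0.769, 0.64, 0.0], [-0.0, 0.0, -1.0]]
wrist_force: [-0.7, -0.3, 0.1]
grip_width: 0.0852
grip_force: 0.0
```

Request:
drive_tool([
  [[0, 0, 0, -0.14], [0, 0, 0, -0.14], [0, 0, 0, -0.14], [0, 0, 0, -0.14], [0, 0, 0, 0]],
])

```text
clock: 18.4
ee_pos: [0.278, 0.4708, 0.0988]
tool_rot: [[-0.137, -0.991, 0.0], [-0.991, 0.137, -0.0], [0.0, -0.0, -1.0]]
wrist_force: [-0.3, -0.4, -0.4]
grip_width: 0.0856
grip_force: 0.0
```

```bash
python3 - <<'E'
from m import *
# side check: rotated template against the wrist view
w=imaging.capture("wrist");cv2.imwrite("pics/w9.png",w["pixels"][:,:,::-1])
go((.275,.471,.1),1.42)
k,u=(.2795,.501,.017),(.272,.449,.017)
print("expected px knob,underside",proj(w,k),proj(w,u))
g=cv2.cvtColor(w["pixels"],cv2.COLOR_RGB2GRAY)
c=cv2.matchTemplate(w["pixels"],np.ascontiguousarray(cv2.rotate(b[262:345,238:322],cv2.ROTATE_90_CLOCKWISE)),cv2.TM_CCOEFF_NORMED);_,v,_,l=cv2.minMaxLoc(c);print(v,l)
c=cv2.matchTemplate(w["pixels"],np.ascontiguousarray(cv2.rotate(b[262:345,238:322],cv2.ROTATE_90_COUNTERCLOCKWISE)),cv2.TM_CCOEFF_NORMED);_,v,_,l=cv2.minMaxLoc(c);print(v,l)
E
```

```text
units [ 0.01  0.06 -0.02] turn 0.008 |F| [-0.5  0.3  0.2] 18.45
expected px knob,underside [330.6183027  284.79655752] [331.31428821 216.38847734]
0.6976861357688904 (400, 0)
0.6615502834320068 (50, 362)
```

```bash
python3 - <<'E'
from h import *
g=cv2.GaussianBlur(cv2.imread("pics/w9.png",0),(3,3),0).astype(int)
print("rows 225-245 x270..394",g[225:246,270:396].mean(0).astype(int)[::3].tolist())
print("cols 325-337 y180..310",g[180:312,325:338].mean(1).astype(int)[::3].tolist())
E
```

```text
rows 225-245 x270..394 [106, 100, 97, 101, 104, 132, 142, 141, 139, 124, 123, 123, 124, 115, 72, 83, 94, 101, 106, 111, 114, 115, 115, 114, 112, 107, 101, 94, 82, 80, 130, 147, 146, 146, 146, 146, 147, 146, 146, 146, 146, 147]
cols 325-337 y180..310 [99, 98, 99, 99, 99, 99, 99, 99, 98, 94, 47, 58, 46, 82, 110, 113, 113, 113, 111, 111, 114, 116, 117, 116, 121, 98, 77, 97, 96, 68, 73, 96, 99, 82, 68, 91, 105, 132, 136, 121, 118, 120, 120, 120]
```

The cylinder spans columns 311–359 and rows 210–290, which matches the expected pose within 3 mm. I'll descend and grip.

Request:
drive_tool([
  [[0, 0, 0.6, 0], [0, 0, 0.6, 0], [0, 0, 0.4, 0], [0, 0, 0.25, 0], [0, 0, 0, 0]],
])

```text
clock: 18.95
ee_pos: [0.2774, 0.47, 0.0049]
tool_rot: [[-0.143, -0.99, -0.002], [-0.99, 0.143, -0.002], [0.002, 0.001, -1.0]]
wrist_force: [0.0, 0.5, 0.4]
grip_width: 0.0855
grip_force: 0.0
```

Request:
drive_tool([
  [[0, 0, 0.03, 0], [0, 0, 0, 0]],
])

```text
clock: 19.15
ee_pos: [0.2783, 0.4712, 0.0055]
tool_rot: [[-0.141, -0.99, 0.001], [-0.99, 0.141, 0.001], [-0.001, -0.001, -1.0]]
wrist_force: [-0.5, -0.6, -0.2]
grip_width: 0.0854
grip_force: 0.0
```

Request:
drive_tool([
  [[0, 0, 0, 0], [0, 0, 0, 0], [0, 0, 0, 0], [0, 0, 0, 0], [0, 0, 0, 0]],
], claw=-1)

```text
clock: 19.65
ee_pos: [0.2781, 0.4709, 0.0052]
tool_rot: [[-0.139, -0.99, 0.0], [-0.99, 0.139, 0.0], [-0.0, -0.0, -1.0]]
wrist_force: [-1.5, -1.6, 7.2]
grip_width: 0.0319
grip_force: 58.8
```

Gripped (32 mm, 59 N). I'll lift to about 0.3 m.

Request:
drive_tool([
  [[0, 0, -0.2, 0], [0, 0, -0.5, 0], [0, 0, -0.8, 0], [0, 0, -0.8, 0], [0, 0, -0.8, 0]],
])

```text
clock: 20.15
ee_pos: [0.2777, 0.4705, 0.1621]
tool_rot: [[-0.139, -0.99, 0.0], [-0.99, 0.139, 0.0], [-0.0, -0.0, -1.0]]
wrist_force: [0.6, 1.1, -1.5]
grip_width: 0.0317
grip_force: 59.7
```

Request:
drive_tool([
  [[0, 0, -0.8, 0], [0, 0, -0.8, 0], [0, 0, -0.6, 0], [0, 0, -0.4, 0], [0, 0, -0.1, 0]],
])

```text
clock: 20.65
ee_pos: [0.2783, 0.4711, 0.2973]
tool_rot: [[-0.139, -0.99, 0.002], [-0.99, 0.139, 0.003], [-0.003, -0.002, -1.0]]
wrist_force: [-0.8, -0.5, -0.7]
grip_width: 0.0316
grip_force: 59.8
```

Request:
drive_tool([
  [[0, 0, 0, 0], [0, 0, 0, 0], [0, 0, 0, 0], [0, 0, 0, 0], [0, 0, 0, 0]],
])

```text
clock: 21.15
ee_pos: [0.2779, 0.4707, 0.2943]
tool_rot: [[-0.139, -0.99, -0.001], [-0.99, 0.139, -0.001], [0.001, 0.0, -1.0]]
wrist_force: [-0.3, -0.0, -0.3]
grip_width: 0.0315
grip_force: 59.8
```

```bash
python3 - <<'E'
from h import *
w=imaging.capture("wrist");s=robot.sense();P=np.array(s["ee_pos"]);P[2]+=.0155
d=-np.array(s["tool_rot"])[:,0]  # knob expected roughly +y
k=P+.034*np.array([.143,.99,0]);u=P-.022*np.array([.143,.99,0])
print("expected knob/underside px",proj(w,k),proj(w,u),"if upright bottom/top",proj(w,P+[0,0,-.03]),proj(w,P+[0,0,.03]))
g=cv2.GaussianBlur(cv2.cvtColor(w["pixels"],cv2.COLOR_RGB2GRAY),(3,3),0)
cx=int((proj(w,P))[0]); print(cx,g[200:440:4,cx-5:cx+6].mean(1).astype(int).tolist())
print(s["grip_width"],s["grip_force"],np.abs(s["qd"]).max(),P)
# scene: bystander/lid positions by change since start
a=cv2.imread("pics/top0.png");t=imaging.capture("top")["pixels"][:,:,::-1]
df=(cv2.absdiff(a,np.ascontiguousarray(t)).max(2)>30)
for n,(x,y) in dict(silicone=(491,236),coaster=(477,286),spice=(114,221),bowl=(250,238),lid=(385,225),pot_handle=(400,212)).items(): print(n,round(df[y-14:y+15,x-14:x+15].mean(),3))
E
```

```text
expected knob/underside px [326.63515648 385.0338999 ] [327.05295718 278.70170362] if upright bottom/top [326.9050946  291.71366608] [326.83206007 371.02707676]
326 [160, 159, 160, 159, 160, 161, 158, 125, 119, 120, 130, 140, 149, 158, 147, 47, 58, 69, 69, 66, 46, 49, 80, 125, 130, 130, 130, 129, 127, 112, 112, 112, 114, 112, 114, 112, 100, 71, 114, 114, 61, 57, 104, 103, 79, 103, 130, 153, 161, 161, 160, 161, 161, 161, 110, 8, 6, 8, 8, 8]
0.03177762311983135 59.772486998699605 0.005763339424700203 [0.27795611 0.47074533 0.30992814]
silicone 0.0
coaster 0.017
spice 0.0
bowl 0.03
lid 0.145
pot_handle 0.264
```

The profile matches a horizontal whistle: underside face with bore at rows 260–290 and knob end near row 382. It is still and held at 0.31 m, and the bystanders are unchanged, so I'm handing in.

```bash
python3 -c "
from workcell import robot
print(robot.sign_off())"
```

```text
the job is handed in; nothing more can be done
None
```

I handed the job in at about 21 s: the guard is fully open and the whistle is held still on its side about 31 cm up, after I stood it on the counter, tipped it over and regripped it; the lid looked in place after the lift and the bystanders unchanged, no verdict came back, and I viewed 11 pictures, one over the limit of 10.

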